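# Load the gauge pin and hold the cover over the fixture block

## Robot

A 7-joint arm with a two-finger parallel gripper is mounted at the origin on the work surface. World frame = base frame: x ahead of the robot, y to its left, z up, the work surface at z = 0. Lengths are in m, angles in degrees, forces in N, time in s.
With the tool pointing down it reaches from about 0.4 to 0.85 m from the base axis. Payload 4.4 kg.
Tool frame: the origin (TCP) lies at the very end of the fingers, on their centre line; the grasp point (between the pads) lies 19 mm behind it; z points along the fingers, x is the direction in which the jaws open and shut, and the axes are right-handed (so a half turn about z gives the same grasp; the last joint's range is limited). The gripper opens to 94 mm and grips with 3 to 60 N. Pads are 16 mm wide; open, the fingers measure 119 mm over their backs; the gripper's body (75 mm by 177 mm) begins 78 mm behind the grasp point.
Start: joints at [-68.171, 36.005, 2.206, 86.941, -1.547, 57.084, -1.146], TCP at [0.281, 0.586, 0.205] pointing down, gripper open.
Joint ranges: [-175.42, 175.42], [-21.48, 121.26], [-71.46, 75.88], [10.55, 141.38], [-63.04, 243.04], [13.31, 113.54], [-168.57, 168.57]. Speed limits (degrees/s): [147.25, 147.25, 180, 180, 180, 180, 180].

## Interface

Orientations are given as [roll, pitch, yaw] about the fixed x, y, z axes, in that order (R = Rz(yaw) Ry(pitch) Rx(roll)).
In Python, from bench import manip, kinematics, sensors, eyes gives the robot as it stands. The module is installed in compiled form; this text tells all that it offers. Calls block until the motion is done:
- manip.move_pose(position, orientation): joint-space move of the TCP to a pose.
- manip.servo_line(position, frame=None, rate=0.15, threshold=None): straight line of the TCP; frame=None keeps the orientation; rate is the mean speed in m/s. With threshold (N) it stops when the force on the tool has changed by that much, and returns True; else False.
- manip.movej(angles): joint-space move.
- manip.gripper_to(opening, effort=None): finger opening in m; effort is the grip in N (None keeps the last); returns when the fingers have stopped.
- manip.wait(seconds).
- kinematics.solve_ik(position, orientation): joint angles nearest the present ones, or None.
- sensors.read_state(): the state.
- eyes.snapshot(name): name is "side" or "top"; returns a dict with "image" (384x512x3 uint8, blue, green, red), "range_z" (384x512 float32, m along the optical axis (not along the pixel's ray), 0 where there is no reading), "fx", "fy", "cx", "cy" (pixels), "k1" (the pictures are not rectified: a ray, as slopes to the right and down, at radius r is drawn at 1 + k1 r^2 times it, then the intrinsics apply), "R" (3x3) and "t" (3): a world point X has camera coordinates R X + t. Camera axes: x right, y down, z forward; pixel columns grow to the right and rows downward; lengths in m; the calibration is good to about 2 mm. A picture is of the moment at which its call begins.
A pose or a line that the arm cannot do raises manip.IKError and nothing moves.
- manip.finish_job(): hands the job in, once; it reports no verdict.
The state is a dict: "clock": time; "joint_positions": joint angles; "joint_vel": joint speeds; "joint_torque": joint torques, N m; "tcp_pos": TCP position; "ee_rot": TCP orientation; "force": force on the tool from outside, world axes, zero at the start; "torque": the same for the moment, N m; "gripper_width": finger opening in m.
Only numpy, scipy, OpenCV 4.12 (cv2) and the standard library are available. Lean on these libraries where they do the work, as an engineer would, in place of code of your own. Each camera call takes 0.05 s, during which the arm holds its last target. There are 200 camera calls.

## Task

Take the thicker of the two steel pins out of the wooden stand and lower it foot first into the big middle bore of the aluminium block: start its foot in the bore before you let go, and let it drop right to the bottom. Then lift the cover plate by its black grip and hold it level and still over the block, about 15 mm above it and not touching it, with its four holes lined up over the four threaded holes so that a colleague can put the screws in (either way round will do); finish while still holding it there. Leave the thin pin in the stand and the mouse and the wooden case where they are.

Things in the scene. Friction and masses are not known exactly. Their poses are not given: they have to be found in the camera images.
- block: Fixed aluminium fixture block, 130 (x) x 90 (y) x 72 mm high, turned about the vertical. Origin: centre of its underside, on the table. A round bore of 21 mm diameter goes 64 mm down from the middle of its top face; a seated pin ends 4 mm below the top. A fixed white control panel with a short joystick stands beyond it, at least 80 mm clear of it.
- bore (a point): Centre of the mouth of the block's bore, on the block's top face.
- block_hole0 (a point): Mouth of the threaded hole (6 mm wide) at block x +50, y +30 mm, on the block's top face. The four threaded holes lie at x +-50, y +-30 mm.
- block_hole2 (a point): Mouth of the threaded hole diagonally opposite, at block x -50, y -30 mm.
- stand: Fixed wooden pin stand, 150 (x) x 50 (y) x 30 mm high, with two sockets 14 mm deep and 13.5 mm wide at x +-40 mm, y 0. Either pin may be in either socket. Origin: centre of its underside, on the table.
- thick_pin_mid (a point): Centre (half-way up) of the loose thick steel pin, 60 mm long, standing upright in the stand: 18 mm diameter, with a narrower foot of 12 mm diameter over its lowest 15 mm and a cone from there to 19 mm. z points from foot to top. About 0.1 kg. It starts with its foot 16 mm above the table, so its top is 76 mm above the table.
- thin_pin_mid (a point): Centre of the loose thin steel pin, 12 mm diameter, 60 mm long, in the other socket of the stand. It stays there.
- cover_grip (a point): Centre of the black grip of the loose cover plate. The cover is an aluminium plate, 130 (x) x 90 (y) x 6 mm, about 0.3 kg, lying flat on a rubber mat 3 mm thick. The grip is an upright bar in its middle, 50 mm long along x, 14 mm thick along y, 34 mm high above the plate; this point lies 17 mm above the plate's top face and 23 mm above its underside. Axes are those of the plate, z up.
- cover_hole0 (a point): Centre of the cover's screw hole (14 mm wide) at cover x +50, y +30 mm, on the underside. The four holes lie at x +-50, y +-30 mm.
- cover_hole2 (a point): Centre of the cover's hole diagonally opposite, at cover x -50, y -30 mm, on the underside.
- mouse: Black computer mouse, 62 (x) x 100 (y) x 34 mm high, loose; stays where it is. Origin: centre of its underside.
- case: Closed wooden gauge case, 87 x 122 x 45 mm, loose; stays where it is. Origin: centre of its underside.
Things that resemble listed ones, but are neither listed nor needed, are in the scene too. What is shaped like the part that bears cover_grip but orange or pink is not meant. Leave any turquoise look-alike of the part that bears thick_pin_mid alone.

How it is judged (in metres and radians):
On the way, in this order (a step that is already met when the one before it is completed fails the run):
1. the held thick pin has its foot at least 4 mm inside the bore (horizontal distance between thick_pin_mid and bore below 0.006 m and z of thick_pin_mid in the frame of block below 0.098 m and contact force between the fingers and thick_pin above 0.5 N), for 0.04 s.
2. the thick pin is let go and stands at the bottom of the bore (horizontal distance between thick_pin_mid and bore below 0.006 m and z of thick_pin_mid in the frame of block below 0.042 m and contact force between the fingers and thick_pin below 0.1 N), for 0.2 s.
At the end, for the whole second after the job is handed in: The thick pin stands in the bore, within 4 mm of its bottom; the fingers hold the cover level (within 4 degrees), still and clear of the block, its underside 5 to 30 mm above the block's top, with its holes within 4 mm sideways of the threaded holes, either way round (horizontal distance between thick_pin_mid and bore below 0.006 m and z of thick_pin_mid in the frame of block below 0.042 m and angle between thick_pin's own z axis and vertical below 0.12 rad and ((horizontal distance between cover_hole0 and block_hole0 below 0.004 m and horizontal distance between cover_hole2 and block_hole2 below 0.004 m) or (horizontal distance between cover_hole0 and block_hole2 below 0.004 m and horizontal distance between cover_hole2 and block_hole0 below 0.004 m)) and z of cover_grip in the frame of block between 0.1 and 0.125 m and angle between cover's own z axis and vertical below 0.07 rad and contact force between the fingers and cover above 1 N and contact force between cover and block below 0.05 N and linear speed of cover below 0.02 m/s); the arm keeps its last pose, push and grip.
It fails at once if the thin pin is pulled out or moved by more than 15 mm (distance of thin_pin_mid from where it was at the start of the episode above 0.015 m).
It fails at once if the mouse is moved by more than 20 mm (distance of mouse from where it was at the start of the episode above 0.02 m).
It fails at once if the wooden case is moved by more than 20 mm (distance of case from where it was at the start of the episode above 0.02 m).
It also fails if it takes over 56 s, if anything falls off the work surface, if the arm or the gripper's body presses on something with over 40 N, if the wrist force passes 120 N, or if a joint passes its speed limit or range.

## Working session

There is one attempt and no reset: what is moved stays moved. The work goes in short steps, each a Python script; the robot and the scene stay as the last script left them, time stands still between calls to the robot, and variables do not carry over. Pictures are saved under pics/ and viewed, about 8 in all and at most 12, crops included, and the job is handed in when it is done.

```bash
mkdir -p pics; cat > h.py <<'E'
import numpy as np, cv2
from bench import manip, kinematics, sensors, eyes
def snap(n,name):
    s=eyes.snapshot(n); cv2.imwrite(f'pics/{name}.png',s['image']); np.savez(f'pics/{name}.npz',**s); return s
def cloud(s):
    h,w=s['range_z'].shape; u,v=np.meshgrid(np.arange(w),np.arange(h))
    return unproj(s,u.ravel(),v.ravel(),s['range_z'].ravel()).reshape(h,w,3)
def rays(s,u,v):
    K=np.array([[s['fx'],0,s['cx']],[0,s['fy'],s['cy']],[0,0,1.]])
    xd=(np.asarray(u,float)-s['cx'])/s['fx']; yd=(np.asarray(v,float)-s['cy'])/s['fy']
    x,y=xd.copy(),yd.copy()
    for _ in range(20):
        f=1+s['k1']*(x*x+y*y); x,y=xd/f,yd/f
    return np.stack([x,y,np.ones_like(x)],-1)
def unproj(s,u,v,z):
    return (rays(s,u,v)*np.asarray(z)[...,None]-s['t'])@s['R']
def atz(s,u,v,z):  # pixel -> world at height z
    d=rays(s,u,v)@s['R']; c=-s['R'].T@s['t']
    return c+d*((z-c[2])/d[...,2])[...,None]
def px(s,X):
    c=np.atleast_2d(X)@s['R'].T+s['t']; x=c[:,:2]/c[:,2:]; f=1+s['k1']*(x**2).sum(1,keepdims=True)
    return x*f*[s['fx'],s['fy']]+[s['cx'],s['cy']]
E
python3 - <<'E'
from h import *
a=snap('side','s0');b=snap('top','t0')
for s in(a,b): print(-s['R'].T@s['t'],s['R'][2],s['fx'],s['k1'])
print(sensors.read_state()['clock'])
E
```

```text
[-0.20410691  0.66985925  0.67996474] [ 0.57759952 -0.62122188 -0.52958679] 475.1561194851329 -0.057166032450350686
[ 0.19355523 -0.05689122  1.27182098] [ 0.22787035  0.01405558 -0.97359003] 392.7935544125838 -0.10514651634186432
0.1
```

View pics/t0.png

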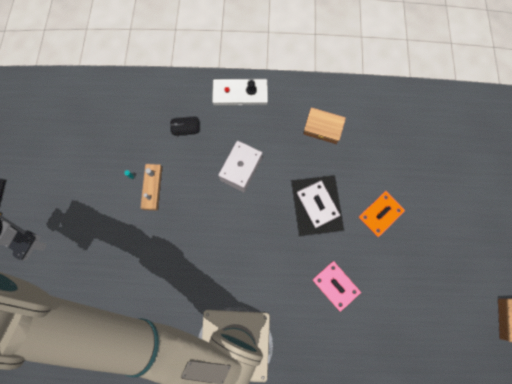

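View pics/s0.png

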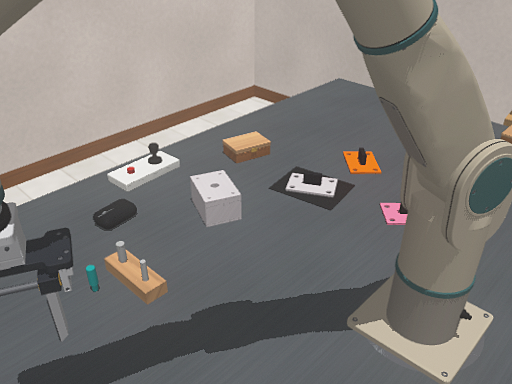

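Candidates. Pins, in side-view pixels: the fat one in the stand at (121,250), the thin one at (143,270), and a turquoise decoy at (92,277). Covers, in top-view pixels: the aluminium one on the mat at (319,203), orange at (382,213), pink at (337,286). I choose the steel pin at side (121,250) and the aluminium cover with the black grip. Next I measure them and check with a crop.

```bash
cat > meas.py <<'E'
from h import *
L=lambda n: dict(np.load(f'pics/{n}.npz'))
def rect(P):
    (c,wh,a)=cv2.minAreaRect((P[:,:2]*1000).astype(np.float32)); return np.round(c,1),np.round(wh,1),round(a,1)
if __name__=='__main__':
    for n,boxes in (('t0',dict(block=(215,138,265,192),stand=(138,160,164,212),cover=(288,175,350,240),grip=(312,192,328,213),mouse=(165,112,205,140),case=(298,104,350,146),panel=(208,75,272,108))),('s0',dict(block=(185,165,245,228),stand=(100,236,172,305),cover=(280,165,345,200),grip=(300,165,328,190)))):
        s=L(n); C=cloud(s)
        for k,(x0,y0,x1,y1) in boxes.items():
            P=C[y0:y1,x0:x1].reshape(-1,3); z=s['range_z'][y0:y1,x0:x1].ravel(); P=P[z>0]
            lo,hi={'block':(.066,.08),'stand':(.025,.036),'cover':(.006,.014),'grip':(.035,.05),'mouse':(.012,.05),'case':(.035,.055),'panel':(.012,.05)}[k]
            Q=P[(P[:,2]>lo)&(P[:,2]<hi)]; 
            if len(Q)>4: print(n,k,len(Q),rect(Q),'med',np.round(np.median(Q,0)*1000,1),'zmax',P[:,2].max().round(3))
            if k=='stand':
                Q=P[(P[:,2]>.045)&(P[:,2]<.1)]
                g=np.unique(np.round(Q*1000),axis=0); print(g.tolist() if len(g)<40 else (len(g),np.round(Q[Q[:,1]>np.median(Q[:,1])].mean(0),3),np.round(Q[Q[:,1]<=np.median(Q[:,1])].mean(0),3)))
    a=cv2.resize(L('s0')['image'][225:310,80:180],None,fx=5,fy=5,interpolation=cv2.INTER_CUBIC)
    b=cv2.resize(L('t0')['image'][130:230,120:220],None,fx=3,fy=3,interpolation=cv2.INTER_CUBIC)
    b=cv2.copyMakeBorder(b,0,a.shape[0]-b.shape[0],0,0,cv2.BORDER_CONSTANT); cv2.imwrite('pics/c1.png',np.hstack([a,b]))
E
python3 meas.py
```

```text
t0 block 1055 (array([563. ,   9.4]), array([ 91.2, 131.1]), 66.4) med [561.1   9.5  71.1] zmax 0.082
t0 stand 583 (array([487.1, 302.2]), array([ 52.7, 151.6]), 89.9) med [483.7 300.2  29.1] zmax 0.079
(66, array([0.499, 0.304, 0.07 ]), array([0.497, 0.297, 0.062]))
t0 cover 915 (array([ 452.2, -249.4]), array([202.8, 204.3]), 4.6) med [ 452.8 -248.8    8.4] zmax 0.05
t0 grip 73 (array([ 455.9, -250.8]), array([48.8, 14.7]), 28.8) med [ 455.6 -249.2   42.4] zmax 0.05
t0 mouse 499 (array([707. , 209.1]), array([ 61.4, 102.2]), 7.8) med [703.2 206.5  31.2] zmax 0.041
t0 case 909 (array([ 724.4, -267. ]), array([123.4,  92.5]), 74.7) med [ 723.4 -265.7   44.6] zmax 0.052
t0 panel 1208 (array([845. ,  27.6]), array([ 91. , 186.9]), 2.5) med [837.8  30.9  24.4] zmax 0.083
s0 block 1074 (array([565.6,  13.3]), array([ 91.7, 137.2]), 65.6) med [558.1  16.8  71.6] zmax 0.075
s0 stand 1104 (array([487.6, 307.2]), array([ 52.3, 153.6]), 90.0) med [475.9 312.4  29.4] zmax 0.078
(228, array([0.496, 0.313, 0.063]), array([0.489, 0.305, 0.065]))
s0 cover 630 (array([ 452. , -234.2]), array([130.9, 122.2]), 28.5) med [ 447.4 -235.4    8.4] zmax 0.044
s0 grip 88 (array([ 456.9, -244.5]), array([50.3, 20.8]), 19.8) med [ 457.2 -244.6   40.9] zmax 0.044
```

View pics/c1.png

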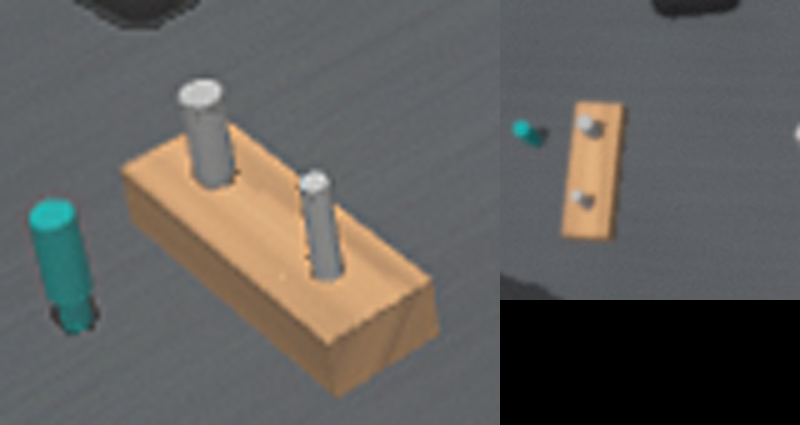

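Crop: the thick pin's top is at side px (120.4,243.8), at the stand's far (+x) end. The thin pin is at (143,261.4), near end. The turquoise decoy stands apart to the left. The two cameras disagree by about 5 mm in y, so I'll compute the pin tops in both and calibrate against the gripper.

```bash
python3 - <<'E'
from meas import *
A=L('s0');B=L('t0')
f=lambda s,u,v,z:np.round(atz(s,np.array([u]),np.array([v]),z)*1000,1)[0]
print('thick',f(A,120,243.4,.076),f(B,147.2,171.1,.076));print('thin',f(A,142.6,261,.076),f(B,145.5,194.8,.076)); print('turq',f(A,90.2,267.6,.06))
# bore, by dark blob in top & side
for s,b in((A,(185,165,245,228)),(B,(215,138,265,192))):
    C=cloud(s);g=cv2.cvtColor(s['image'],cv2.COLOR_BGR2GRAY).astype(float)
    X=np.hypot(C[...,0]-.563,C[...,1]-.011); c=px(s,[.563,.011,.072])[0]; u,v=np.meshgrid(np.arange(512),np.arange(384))
    m=(np.hypot(u-c[0],v-c[1])<(9 if s is A else 7)); t=np.median(g[m]); w=np.clip(t-20-g,0,None)*m
    print(c,t,w.sum(),(u*w).sum()/w.sum(),(v*w).sum()/w.sum(), f(s,(u*w).sum()/w.sum(),(v*w).sum()/w.sum(),.072))
st=sensors.read_state();print(st['ee_rot'],st['gripper_width'])
from itertools import product
for n,p,y in [('pin',[.52,.305,.041],90),('pin',[.52,.305,.041],-90),('pinhi',[.52,.305,.2],90),('bore',[.563,.011,.1],90),('bore',[.563,.011,.1],-90),('cov',[.456,-.248,.013],118.8),('cov',[.456,-.248,.013],-61.2),('end',[.563,.011,.1],66.4),('end',[.563,.011,.1],-113.6)]:
    q=kinematics.solve_ik(p,[180,0,y]);print(n,y,None if q is None else np.round(q,0))
E
```

```text
thick [525.4 307.1  76. ] [524.4 303.6  76. ]
thin [446. 307.  76.] [446.9 300.6  76. ]
turq [520.7 381.2  60. ]
[215.20157204 184.60753574] 218.0 1525.0 214.41114754098362 184.97180327868853 [563.1  13.5  72. ]
[239.22750025 163.53210656] 222.0 1880.0 239.97127659574468 163.28776595744682 [563.9   8.7  72. ]
[1.79999837e+02 9.34568374e-02 6.43977462e+01] 0.09395407869024049
pin 90 [-30.  44.  -4. 102.   6.  34.  52.]
pin -90 [-53.  49.  34. 103. -41.  41. -87.]
pinhi 90 [-30.  32.  -4.  95.   3.  53.  54.]
bore 90 [ -1.  37.  -4. 107.   4.  37.  82.]
bore -90 [-27.  43.  38. 107. -38.  43. -58.]
cov 118.8 [ 44.  46. -28. 115.  43.  29. 103.]
cov -61.2 [ 16.  44.  15. 116. -27.  23. -10.]
end 66.4 [ -5.  37.   2. 107.  -2.  36.  65.]
end -113.6 [-30.  44.  42. 107. -41.  45. -78.]
```

```bash
python3 - <<'E'
from h import *
manip.gripper_to(.05,20)
manip.move_pose([.525,.305,.14],[180,0,90])
print(manip.servo_line([.525,.305,.10],rate=.1))
s=snap('side','s1');t=snap('top','t1')
st=sensors.read_state();print(st['clock'],st['tcp_pos'],st['gripper_width'],st['force'])
a=cv2.resize(s['image'][170:310,50:200],None,fx=3,fy=3,interpolation=cv2.INTER_CUBIC)
b=cv2.resize(t['image'][140:220,110:190],None,fx=4,fy=4,interpolation=cv2.INTER_CUBIC)
b=cv2.copyMakeBorder(b,0,a.shape[0]-b.shape[0],0,0,cv2.BORDER_CONSTANT); cv2.imwrite('pics/c2.png',np.hstack([a,b]))
print(px(s,[[.525,.305,.1],[.525,.305,.076]]))
E
```

```text
False
2.9833 [0.52541822 0.30553974 0.10066357] 0.050018267667112114 [0.13489944 0.42030052 0.05310554]
[[119.20183464 233.63103306]
 [120.97930391 243.01576614]]
```

View pics/c2.png

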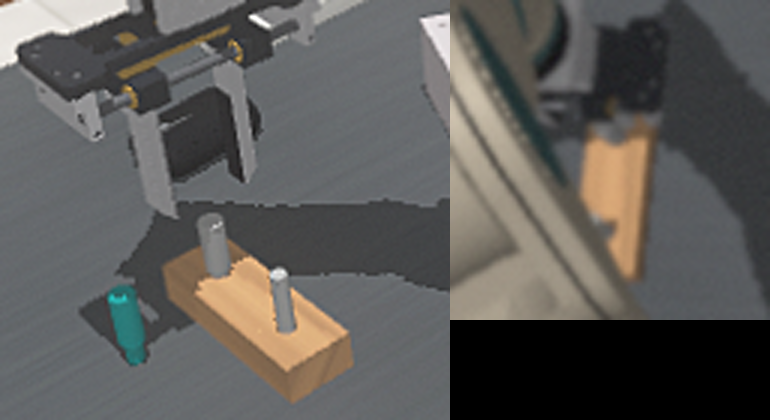

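The fingers straddle the thick pin: tip midpoint is at about px (118,235), predicted (119,234). I go down and grasp it.

```bash
python3 - <<'E'
from h import *
p=sensors.read_state
print(manip.servo_line([.525,.305,.041],rate=.08,threshold=8)); print(p()['tcp_pos'])
manip.gripper_to(0.01,20); st=p(); print(st['gripper_width'],st['force'],st['tcp_pos'])
print(manip.servo_line([.525,.305,.16],rate=.1))
manip.servo_line([.563,.011,.16],rate=.22)
st=p(); print(st['clock'],st['gripper_width'],st['force'],st['tcp_pos'])
print(manip.servo_line([.563,.011,.115],rate=.1))
manip.wait(.2)
s=snap('side','s2');t=snap('top','t2'); st=p(); print(st['clock'],st['gripper_width'],st['tcp_pos'])
a=cv2.resize(s['image'][130:230,160:280],None,fx=6,fy=6,interpolation=cv2.INTER_CUBIC); cv2.imwrite('pics/c3.png',a)
E
```

```text
False
[0.52530645 0.30522277 0.04123451]
0.017553995271135152 [-0.35311463  0.28171302  1.4460182 ] [0.52510253 0.30506145 0.04119585]
False
7.3083 0.01701016393491288 [ 0.04540743 -0.24414167 -1.51954297] [0.56282543 0.01259165 0.15999377]
False
8.2083 0.017681531636035492 [0.56336898 0.01101546 0.11553054]
```

View pics/c3.png

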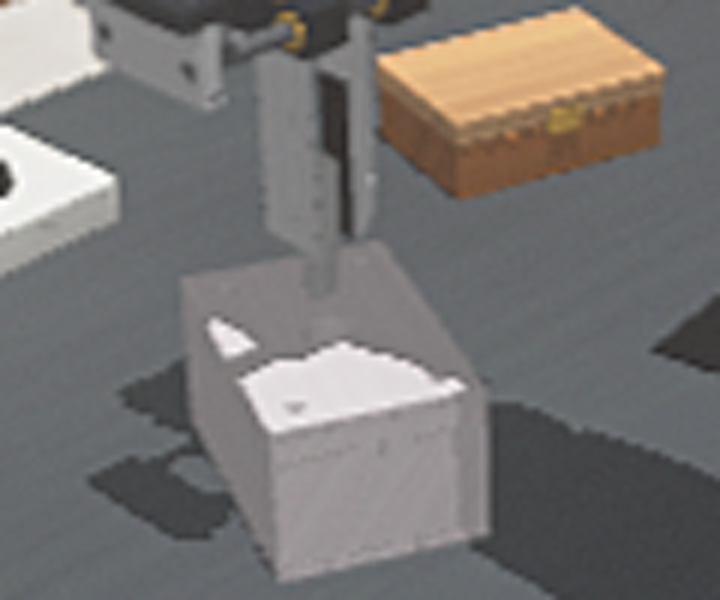

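```bash
python3 - <<'E'
from meas import *
s=L('s2');z0=L('s0')
print(px(s,[[.5634,.011,.0905],[.5634,.011,.1055],[.563,.011,.072],[.5634,.016,.0905],[.5684,.011,.0905]]).round(1))
g=s['image'].mean(2); 
for r in range(170,188): print(r,g[r,204:224].round(0).astype(int))
t0=z0['image'].mean(2)
print(); 
for r in range(179,191): print(r,t0[r,205:224].round(0).astype(int))
E
```

```text
[[214.8 178.1]
 [214.5 172.8]
 [215.2 184.6]
 [213.3 178.8]
 [213.4 177.4]]
170 [105 104 105 109 118 129 131 130 126 121 120 116 109 100 101 111 113 122
 128 120]
171 [103 104 105 103 102 113 125 129 130 123 118 112 116 126 126 126 127 127
 132 131]
172 [103 101 101 103 110 112 116 122 126 124 119 115 122 130 130 130 129 128
 128 130]
173 [116 116 123 128 128 128 124 121 122 121 118 114 123 132 129 136 137 129
 127 128]
174 [128 128 129 130 129 132 123 115 116 120 114 113 124 130 126 130 129 127
 126 127]
175 [129 130 129 129 130 130 123 116 118 119 115 113 122 130 130 128 129 129
 128 126]
176 [129 129 130 127 128 130 122 116 118 118 117 114 123 129 128 130 129 128
 129 126]
177 [129 130 128 129 129 129 119 115 119 121 115 114 124 129 128 129 130 128
 129 128]
178 [131 130 130 129 129 129 130 121 117 119 115 117 125 131 129 128 131 129
 129 128]
179 [130 130 130 129 129 128 129 122 118 120 125 128 129 129 127 129 129 129
 128 130]
180 [129 129 130 130 130 130 129 128 128 128 129 130 129 129 129 130 128 130
 131 130]
181 [128 128 128 130 129 127 130 128 129 131 130 128 128 129 128 12
[... 838 characters left out ...]
27 225 223 222 219 218 218 218
 218]
183 [217 219 219 219 220 222 225 207 194 187 180 171 191 217 222 219 218 217
 218]
184 [219 219 218 220 223 211 173 149 141 137 134 136 136 153 205 220 218 217
 217]
185 [220 219 218 219 221 178 129 138 145 135 128 137 127 124 195 222 218 216
 216]
186 [219 219 219 219 223 190 139 134 141 142 139 135 153 196 220 219 218 217
 216]
187 [219 219 220 219 221 222 217 207 186 178 174 201 220 222 220 217 218 217
 217]
188 [219 219 219 218 219 221 222 224 221 220 219 221 222 220 218 217 217 218
 217]
189 [217 219 220 220 218 218 220 220 220 220 220 219 218 218 219 218 217 217
 217]
190 [218 219 220 219 219 219 219 220 220 218 218 218 219 218 218 218 216 216
 216]
```

```bash
python3 - <<'E'
from h import *
p=sensors.read_state
print(manip.servo_line([.562,.011,.1015],rate=.1,threshold=5)); manip.wait(.2)
s=snap('side','s3');t=snap('top','t3'); st=p(); print(st['clock'],st['tcp_pos'],st['force'])
tp=st['tcp_pos']; print(px(s,[[tp[0],tp[1],tp[2]-.025],[.563,.011,.072]]).round(2))
def e(im,f):
    g=cv2.cvtColor(im,cv2.COLOR_BGR2GRAY).astype(float); g=np.clip((g-90)*255/70,0,255).astype(np.uint8); return cv2.resize(g,None,fx=f,fy=f,interpolation=cv2.INTER_NEAREST)
a=e(s['image'][165:195,195:235],10); b=e(t['image'][138:193,210:270],6); b=b[:300]
cv2.imwrite('pics/c4.png',np.hstack([a,b]))
g=s['image'].mean(2)
for r in range(176,190): print(r,g[r,206:222].round(0).astype(int))
E
```

```text
False
8.7917 [0.56228088 0.01098819 0.10183375] [ 0.00682843  0.18706898 -1.83202974]
[[215.32 183.03]
 [215.2  184.61]]
176 [128 128 128 122 120 128 131 115 113 117 110 121 132 130 131 128]
177 [128 129 130 130 121 120 127 125 120 117 113 123 130 129 129 129]
178 [130 129 129 128 124 118 121 124 122 116 121 129 128 128 129 129]
179 [130 130 129 129 129 119 114 120 117 111 124 129 129 129 130 129]
180 [130 130 130 130 132 121 117 118 117 111 122 130 129 128 128 129]
181 [130 130 129 130 130 121 117 119 118 114 123 132 128 129 127 128]
182 [131 130 129 130 131 122 117 120 117 110 117 126 128 128 127 128]
183 [129 130 130 130 131 124 120 118 117 110 122 135 133 130 128 127]
184 [128 130 129 131 129 129 128 124 122 129 135 135 129 128 128 129]
185 [129 128 131 130 123 125 131 137 135 136 138 132 126 125 128 128]
186 [130 129 129 129 125 127 132 135 136 137 130 122 120 123 125 127]
187 [129 130 129 129 131 129 130 129 128 121 192 231 169 109 114 119]
188 [128 129 128 127 129 128 125 120 110 184 229 231 225 221 226 167]
189 [125 121 118 121 122 120 111 187 222 225 226 223 224 227 229 223]
```

View pics/c4.png

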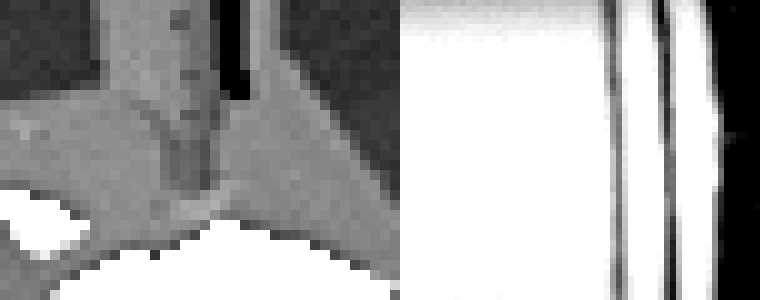

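The foot is at px (213.5,182.8), which projects to (213.5,184.4) on the block top. The bore is at (214.35,185.05), so the foot has to move about 2–3 mm in −x. I'll go down guarded.

```bash
python3 - <<'E'
from h import *
p=sensors.read_state
manip.servo_line([.5598,.0110,.1015],rate=.1)
print(manip.servo_line([.5598,.0110,.089],rate=.04,threshold=4)); st=p(); print(st['clock'],st['tcp_pos'],st['force'],st['torque'])
s=snap('side','s4'); g=s['image'].mean(2)
for r in range(178,190): print(r,g[r,206:222].round(0).astype(int))
E
```

```text
False
9.5 [0.55952537 0.01101813 0.08857045] [ 0.07310687 -0.10291252 -1.51749363] [0.03075036 0.04614081 0.00497863]
178 [129 131 130 128 133 130 128 131 125 120 117 117  79  39  88 124]
179 [129 128 129 132 133 130 128 128 125 120 118 114 105  74  88 124]
180 [131 128 125 125 128 129 129 130 126 122 118 111 123 124 125 128]
181 [130 130 130 128 124 120 126 131 117 110 116 110 123 131 129 131]
182 [130 131 129 129 128 121 119 127 124 119 114 113 123 130 128 127]
183 [129 129 129 128 130 128 125 120 123 122 114 127 132 130 126 128]
184 [128 130 129 131 130 132 119 110 118 118 111 126 131 129 128 128]
185 [129 128 130 128 125 127 122 116 119 119 108 125 130 127 128 129]
186 [130 129 128 130 125 128 123 117 118 117 108 120 129 125 125 128]
187 [131 129 130 130 129 129 127 122 124 121 120 120 116 111 113 118]
188 [128 129 129 130 130 131 128 128 126 124 113 189 227 225 226 166]
189 [124 128 128 126 129 128 128 126 117 110 185 230 229 228 229 223]
```

No contact 8 mm in, and the foot is clipped by the bore's front rim, centred at u≈214.4. I continue down, then release.

```bash
python3 - <<'E'
from h import *
p=sensors.read_state
hit=manip.servo_line([.5598,.0110,.079],rate=.04,threshold=4); st=p(); print(hit,st['clock'],st['tcp_pos'],st['force'],st['torque'])
if not hit:
    manip.gripper_to(.045,20); manip.wait(.3)
    s=snap('side','s5'); st=p(); print(st['gripper_width'],st['force'])
    manip.servo_line([.5598,.0110,.16],rate=.15); manip.wait(.1)
    s=snap('side','s6');snap('top','t6'); print(p()['clock'])
    a=cv2.resize(s['image'][140:230,170:260],None,fx=6,fy=6,interpolation=cv2.INTER_CUBIC); cv2.imwrite('pics/c5.png',a)
E
```

```text
False 9.95 [0.55969016 0.01093774 0.07871467] [ 0.88692844 -0.38330675 -1.08131422] [ 0.02550326 -0.02259609 -0.02341573]
0.04496510131766178 [ 0.26911052 -0.48563534  0.40070541]
11.8167
```

View pics/c5.png

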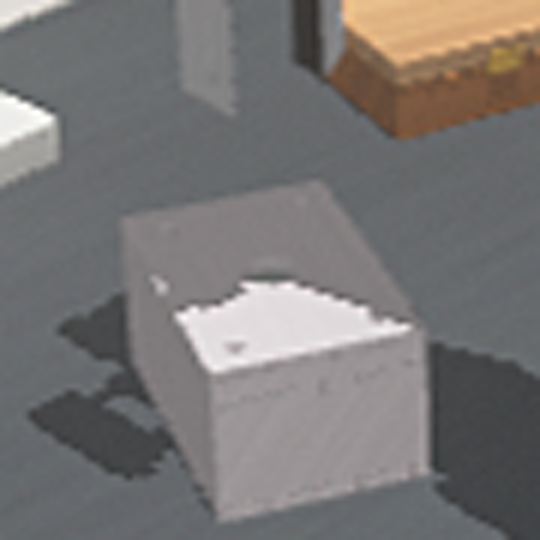

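The pin has dropped in: nothing protrudes above the block, and the tool load went back to zero. Now the cover. I fit its four holes and the block's four in the initial images.

```bash
cat > holes.py <<'E'
from meas import *
from scipy.optimize import least_squares
def fit(s,x0,z,r,win):
    """model-based fit: dark hole centroids near predicted positions -> SE2"""
    g=cv2.cvtColor(s['image'],cv2.COLOR_BGR2GRAY).astype(float); u,v=np.meshgrid(np.arange(512),np.arange(384))
    M=np.array([[50,30],[-50,30],[-50,-30],[50,-30]])/1000.; x=np.array(x0,float)
    def W(x): c,s_=np.cos(x[2]),np.sin(x[2]); return np.c_[M@np.array([[c,s_],[-s_,c]])+x[:2],np.full(4,z)]
    for it in range(6):
        C=[]
        for q in px(s,W(x)):
            m=np.hypot(u-q[0],v-q[1])<win; t=np.median(g[m]); w=np.clip(t-12-g,0,None)*m
            C.append(atz(s,np.array([(u*w).sum()/w.sum()]),np.array([(v*w).sum()/w.sum()]),z)[0] if w.sum()>30 else [np.nan]*3)
        C=np.array(C); ok=~np.isnan(C[:,0])
        x=least_squares(lambda y:(W(y)-C)[ok,:2].ravel(),x).x
    print('fit mm/deg',(x[:2]*1000).round(1),np.degrees(x[2]).round(2),'res',((W(x)-C)[:,:2]*1000).round(1).tolist())
    return x
if __name__=='__main__':
    for n,dy,w in(('t0',0,4.5),('s0',.005,4)):
        s=L(n); r=np.radians
        fit(s,[.563,.0095+dy,r(-23.6)],.072,3,w); fit(s,[.456,-.250+dy,r(28.8)],.009,7,w)
E
python3 holes.py
```

```text
fit mm/deg [552.1  18.3] -18.47 res [[-6.3, -7.5], [4.8, -2.8], [7.3, -2.4], [-5.8, 12.7]]
fit mm/deg [ 456.7 -251.1] 28.57 res [[0.2, -0.3], [0.5, -0.5], [0.2, 0.7], [-0.8, 0.0]]
fit mm/deg [571.1   4.7] -28.17 res [[-8.8, 4.5], [10.9, -6.3], [6.9, -5.1], [-9.1, 6.9]]
fit mm/deg [ 459.8 -250.3] 29.09 res [[4.2, -6.0], [4.0, -6.2], [-3.5, 5.6], [-4.7, 6.5]]
```

```bash
python3 - <<'E'
from holes import *
r=np.radians
for w in (2.6,3.2):
  fit(L('t0'),[.563,.0088,r(-23.6)],.072,3,w); fit(L('s0'),[.563,.0135,r(-23.6)],.072,3,w); fit(L('s0'),[.457,-.2465,r(28.6)],.009,3,w+.6)
E
```

```text
fit mm/deg [563.3   8.4] -24.02 res [[-0.0, -0.4], [-0.3, -0.2], [-0.1, 0.4], [0.4, 0.2]]
fit mm/deg [563.5  13.6] -23.97 res [[1.0, -0.6], [-0.3, 0.3], [-0.3, -0.5], [-0.3, 0.8]]
fit mm/deg [ 455.9 -244.8] 28.87 res [[0.6, -0.5], [0.0, -0.5], [-0.1, 0.4], [-0.6, 0.6]]
fit mm/deg [563.3   8.4] -24.0 res [[-0.1, -0.3], [-0.1, -0.1], [-0.1, 0.2], [0.3, 0.2]]
fit mm/deg [563.5  13.6] -23.98 res [[1.0, -0.6], [-0.3, 0.3], [-0.3, -0.5], [-0.3, 0.8]]
fit mm/deg [ 459.4 -249.7] 28.78 res [[3.9, -5.0], [3.6, -5.3], [-3.3, 4.3], [-4.3, 5.9]]
```

```bash
python3 - <<'E'
from h import *
p=sensors.read_state
yaw=118.7
manip.gripper_to(.04,20)
manip.move_pose([.4563,-.248,.12],[180,0,yaw])
manip.servo_line([.4563,-.248,.055],rate=.12); manip.wait(.1)
st=p(); print(st['clock'],st['tcp_pos'],st['ee_rot'])
s=snap('side','s7');t=snap('top','t7')
a=cv2.resize(s['image'][120:210,270:360],None,fx=5,fy=5,interpolation=cv2.INTER_CUBIC)
cv2.imwrite('pics/c6.png',a)
E
```

```text
14.025 [ 0.45708686 -0.24808114  0.05578946] [1.79942736e+02 7.46753085e-02 1.18719428e+02]
```

View pics/c6.png

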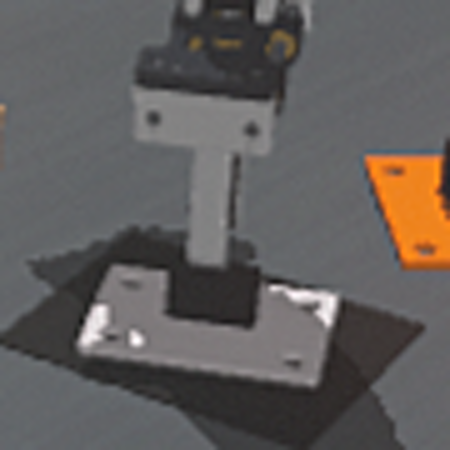

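The finger is centred over the black grip: finger at crop u≈210, grip spanning 168–260. I descend, grasp and lift.

```bash
python3 - <<'E'
from h import *
p=sensors.read_state
print(manip.servo_line([.4563,-.248,.0145],rate=.08,threshold=6)); print(p()['tcp_pos'])
manip.gripper_to(.005,45); manip.wait(.2); st=p(); print(st['clock'],st['gripper_width'],st['force'],st['tcp_pos'],st['ee_rot'])
if .011<st['gripper_width']<.017:
    manip.servo_line([.4563,-.248,.15],rate=.12)
    manip.move_pose([.5634,.011,.15],[180,0,118.7-52.7]); manip.wait(.3)
    s=snap('side','s8');t=snap('top','t8'); st=p(); print(st['clock'],st['gripper_width'],st['force'],st['torque'],st['tcp_pos'],st['ee_rot'])
    a=cv2.resize(s['image'][110:230,155:275],None,fx=4,fy=4,interpolation=cv2.INTER_CUBIC)
    b=cv2.resize(t['image'][110:230,180:300],None,fx=2.5,fy=2.5,interpolation=cv2.INTER_CUBIC); b=cv2.copyMakeBorder(b,0,180,0,0,cv2.BORDER_CONSTANT)
    cv2.imwrite('pics/c7.png',np.hstack([a,b]))
E
```

```text
False
[ 0.45632146 -0.24794547  0.01443725]
15.5083 0.01359494017997271 [ 1.25220021 -1.87292161  4.56299618] [ 0.45675979 -0.24840327  0.01484722] [1.79970656e+02 5.83105748e-02 1.18690985e+02]
18.3 0.013599041010537072 [-0.04216663  0.54471565 -3.31584723] [ 0.04278518 -0.06648806 -0.00668603] [0.56336591 0.01032107 0.15003734] [1.79997178e+02 2.34598916e-03 6.59418990e+01]
```

View pics/c7.png

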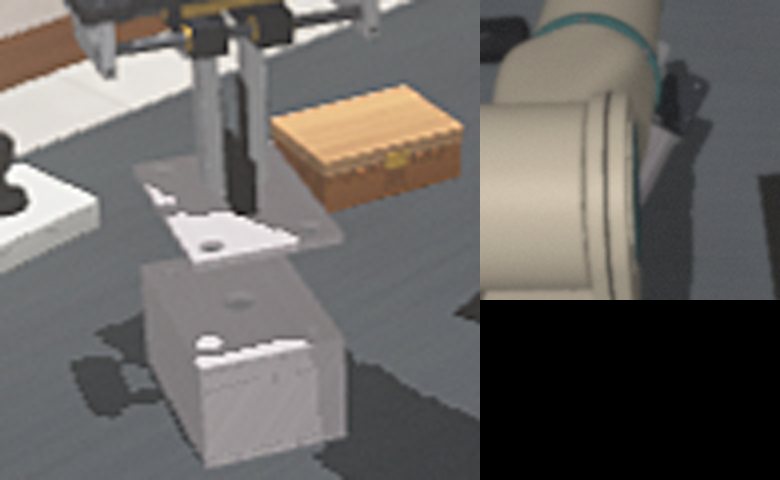

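The cover is held level over the block. I lower it to the final height and overlay the outline and holes it should have, using the block pose from the same (side) camera.

```bash
cat > ov.py <<'E'
from holes import *
def over(n,f,z,x=(.5635,.0136,-24.0)):
    s=L(n); im=s['image'][140:225,170:260]; k=8
    big=cv2.resize(im,None,fx=k,fy=k,interpolation=cv2.INTER_CUBIC); big=cv2.convertScaleAbs(big,alpha=1.1)
    a=np.radians(x[2]); R=np.array([[np.cos(a),-np.sin(a)],[np.sin(a),np.cos(a)]])
    P=lambda q:((px(s,np.c_[np.atleast_2d(q)/1000.@R.T+x[:2],np.full(len(np.atleast_2d(q)),z)])-[170,140]+.5)*k).round().astype(np.int32)
    cv2.polylines(big,[P(np.array([[65,45],[-65,45],[-65,-45],[65,-45]]))],True,(0,0,255),1)
    t=np.linspace(0,6.28,40)
    for h in ([50,30],[-50,30],[-50,-30],[50,-30]): cv2.polylines(big,[P(np.c_[7*np.cos(t),7*np.sin(t)]+h)],True,(0,255,0),1)
    cv2.imwrite(f'pics/{f}.png',cv2.resize(big,None,fx=.88,fy=.88) if big.shape[0]>600 else big)
def plane(n,zlo,zhi,c=(.5635,.0136)):
    s=L(n); C=cloud(s).reshape(-1,3); m=(np.hypot(C[:,0]-c[0],C[:,1]-c[1])<.075)&(C[:,2]>zlo)&(C[:,2]<zhi); Q=C[m]
    for _ in range(4):
        A=np.c_[Q[:,:2]-c,np.ones(len(Q))]; w=np.linalg.lstsq(A,Q[:,2],rcond=None)[0]; Q=Q[np.abs(A@w-Q[:,2])<.003]
    print(n,'plane',w.round(4),len(Q)); return Q
E
python3 - <<'E'
from ov import *
p=sensors.read_state
print(manip.servo_line([.5634,.011,.099],rate=.06,threshold=6)); manip.wait(.4)
snap('side','s9'); st=p(); print(st['clock'],st['force'],st['tcp_pos'],st['ee_rot'])
q=plane('s0',.066,.078); q=plane('s9',.088,.100); print(rect(q))
over('s9','c8',st['tcp_pos'][2]+.0112-.017)
E
```

```text
False
19.75 [-0.96831164  0.36277174 -2.66065051] [0.56343413 0.01099179 0.09910301] [ 1.79992809e+02 -5.12610447e-03  6.59986652e+01]
s0 plane [0.0035 0.0037 0.0717] 991
s9 plane [ 0.0003 -0.0009  0.093 ] 758
(array([564.5,  14.1]), array([ 91.5, 135.3]), 65.5)
```

View pics/c8.png

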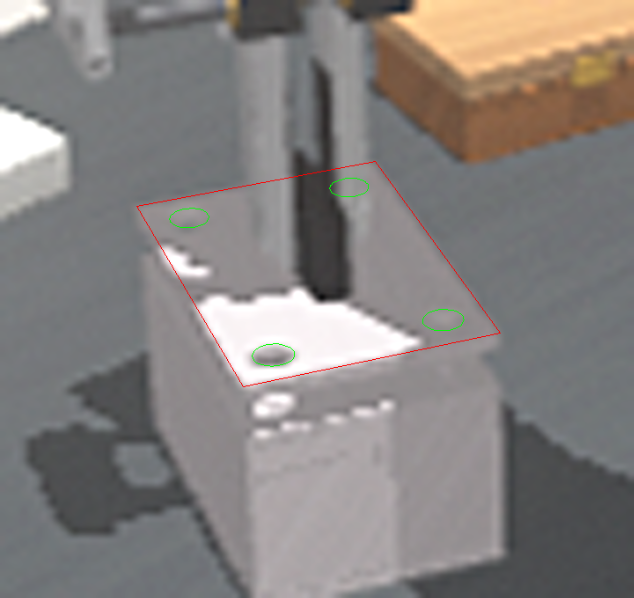

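The overlay is within about a pixel. I quantify it by maximising edge gradient along the outline, with the same method applied to the block in s0.

```bash
python3 - <<'E'
from ov import *
from scipy.ndimage import map_coordinates, gaussian_filter
from scipy.optimize import differential_evolution
def ef(n,z,hr,wout=1.):
    s=L(n); g=np.log(gaussian_filter(s['image'].mean(2),.7)+10); gy,gx=np.gradient(g); G=np.minimum(np.hypot(gx,gy),.15)
    t=np.linspace(-1,1,60); E=np.r_[np.c_[65*t,45+0*t],np.c_[65*t,-45+0*t],np.c_[65+0*t,45*t],np.c_[-65+0*t,45*t]]
    a=np.linspace(0,6.28,24); H=np.vstack([np.c_[hr*np.cos(a),hr*np.sin(a)]+h for h in ([50,30],[-50,30],[-50,-30],[50,-30])])
    def val(x):
        c,s_=np.cos(x[2]),np.sin(x[2]); R=np.array([[c,-s_],[s_,c]])
        f=lambda Q:map_coordinates(G,px(s,np.c_[Q/1000@R.T+x[:2],np.full(len(Q),z)])[:,::-1].T,order=1).mean()
        return -(wout*f(E)+.5*f(H))
    r=differential_evolution(val,[(.5535,.5735),(.0036,.0236),(np.radians(-28),np.radians(-20))],seed=1,tol=1e-6); print(n,z,(r.x[:2]*1000).round(2),np.degrees(r.x[2]).round(2),r.fun)
ef('s0',.072,3)
for z in(.0927,.0933): ef('s9',z,7)
ef('s9',.093,7,0.2)
# front-left hole centroid, side view
s=L('s9'); g=s['image'].mean(2)
a=np.radians(-24);R=np.array([[np.cos(a),-np.sin(a)],[np.sin(a),np.cos(a)]])
u,v=np.meshgrid(np.arange(512),np.arange(384))
for h in ([50,30],[-50,30],[-50,-30],[50,-30]):
    q=R@np.array(h)/1000+[.5635,.0136]; c=px(s,[*q,.093])[0]; m=np.hypot(u-c[0],(v-c[1])*1.6)<4.2; med=np.median(g[m]); w=np.clip(med-4-g,0,None)*m
    uu=(u*w).sum()/w.sum();vv=(v*w).sum()/w.sum(); print(h,med,w.sum().round(0),((atz(s,np.array([uu]),np.array([vv]),.093)[0][:2]-q)*1000).round(1))
E
```

```text
s0 0.072 [563.68  13.28] -24.18 -0.17903776192208004
s9 0.0927 [563.83  14.05] -23.66 -0.12916174030922248
s9 0.0933 [563.05  14.7 ] -23.65 -0.12920742087544188
s9 0.093 [563.46  14.82] -23.58 -0.052781650427696655
[50, 30] 131.33333333333334 21.0 [-5.3  5.3]
[-50, 30] 207.66666666666666 809.0 [-1.2  1.4]
[-50, -30] 129.16666666666669 1.0 [1.7 9. ]
[50, -30] 132.0 599.0 [5.1 4.5]
```

The cover is about 1 mm and 0.4° off the block. I make the small correction, check it is still, and hand in.

```bash
python3 - <<'E'
from ov import *
p=sensors.read_state
manip.servo_line([.5634,.0103,.099],[180,0,65.7],rate=.02); manip.wait(.8)
snap('side','s10'); st=p(); print(st['clock'],st['force'],st['tcp_pos'],st['ee_rot'],st['gripper_width'],np.abs(st['joint_vel']).max())
print(rect(plane('s10',.088,.100)))
manip.finish_job(); 
E
```

```text
20.85 [-0.42237513 -0.64776588 -3.04626699] [0.5634021  0.0102732  0.09898322] [-1.79999177e+02  1.80791094e-03  6.56995496e+01] 0.013457778137281431 0.13204938885654596
s10 plane [0.0008 0.0016 0.0928] 768
(array([564.7,  13.9]), array([ 91.6, 136.1]), 66.4)
the job is handed in; nothing more can be done
```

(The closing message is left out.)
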